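# Fit the pivot bush, then hold the cast lever level over its pin

### The arm

A 6-joint arm with a two-finger parallel gripper is mounted at the origin on a cart in front of the work surface, level with it; the furniture and walls round the work are solid. World frame = base frame: x ahead of the robot, y to its left, z up, the work surface at z = 0. Lengths are in m, angles in rad, forces in N, time in s.
With the tool pointing down it reaches from about 0.375 to 0.975 m from the base axis. Payload 3.8 kg.
Tool frame: the origin (TCP) lies at the very end of the fingers, on their centre line; the grasp point (between the pads) lies 19 mm behind it (env.hold_point_z is the distance from the TCP to the grasp point, in m); z points along the fingers, y is the direction in which the jaws open and shut (so a half turn about z gives the same grasp; the last joint's range is limited). The gripper opens to 88 mm and grips with 3 to 60 N. Pads are 18 mm wide; open, the fingers measure 123 mm over their backs; the gripper's body (75 mm by 187 mm) begins 45 mm behind the grasp point.
Start: joints at [1.111, 0.264, 1.604, -0, 1.274, -0.037], TCP at [0.277, 0.616, 0.239] pointing down, gripper open.
Joint ranges: [-2.63, 2.63], [-0.94, 2.18], [0.31, 2.57], [-1.31, 4.45], [0, 2.66], [-2.55, 2.55]. Speed limits (rad/s): [2.57, 2.57, 3.14, 3.14, 3.14, 3.14].

### API

Orientations are given as a rotation vector (axis times angle).
In Python, from plant import env gives the robot as it stands.
- The arm moves only by the shell command python3 -m inch 'ROWS' [FORCE]. ROWS is JSON, a list of rows, each a list of 7 numbers: the turn, a rotation vector about the tool's x, y, z in rad, then the shift along the tool's x, y, z in mm, then the closure, from -1 (fully open) to 1 (shut). In form: [[ax, ay, az, dx, dy, dz, gripper], ...]. A call has 1 to 8 rows; each row is the pose to reach, as a shift and turn from the pose measured when the call began, along the tool's axes at that moment; what a row does not reach only later rows make up. A row lasts 1/8 s, in which the tool goes at most 62.5 mm and 10.7 degrees, less where a joint would pass 70% of its speed; a pose out of reach is approached as far as the arm can. A call with a gripper value outside its range is refused whole. The fingers move at their own pace and stop on an object; FORCE is the grip in N (left out, the last holds). Time passes only in rows, so rows that repeat a pose let the fingers close. It gives the time, the measured TCP pose, the force and the opening at its end, in the units of the state.
- env.read_state(): the state, without advancing time (a new reading comes with each control period).
- env.snapshot(name): name is "scene" or "top" or "wrist"; returns the picture (420x560x3 uint8, blue, green, red); there is no depth.
- env.get_calibration(name): a dict with "camera_matrix" (3x3 intrinsics, pixels), "pose" (4x4, takes a point from camera to world coordinates). Camera axes: x right, y down, z forward; pixel columns grow to the right and rows downward; lengths in m; the calibration is good to about 2 mm. The wrist camera is an equidistant fisheye: a pixel r from the principal point sees the ray r / f radians off the axis. A picture is of the moment at which its call begins: read the wrist's pose just before it. get_calibration takes no time and is no camera call; for the wrist camera it gives the pose at the moment of the call.
- env.close_job(): hands the job in, once; it reports no verdict.
The state is a dict: "time": time; "qpos": joint angles; "qvel": joint speeds; "tau": joint torques, N m; "tool_pos": TCP position; "orientation": TCP orientation; "ft_force": force on the tool from outside, world axes, zero at the start; "torque": the same for the moment, N m; "gripper_width": finger opening in m.
Only numpy, scipy, OpenCV 4.12 (cv2) and the standard library are available. Lean on these libraries where they do the work, as an engineer would, in place of code of your own. Each camera call takes 0.05 s, during which the arm holds its last target.

### The job

Two alike flanged brass bushes lie on the bench: find which one slides fully home on the pin of the pivot plate without forcing and leave it on the pin, flange down, and put the one that does not fit in the round steel scrap dish. Then pick up the cast lever by its balance point, carry it level, and hold it level in the gripper a few centimetres clear above the plate, its big bore centred over the pin and its small eye over the stop screw, so that I can oil the bush before it is lowered. Finish still holding it there, do not put it down, and leave the other things on the bench alone.

Things in the scene. Friction and masses are not known exactly. Their poses are not given: they have to be found in the camera images.
- pivot_plate: pivot plate, fixed to the bench: flat bare steel plate 200 x 62 and 10 thick (x from -40 to +160, y from -31 to +31). Upright steel pin near one end, small block with an upright stop screw near the other. Origin on the pin's axis at the plate's underside (bench level); x points along the plate from the pin to the stop screw, z up
- pin_seat (a point): centre of the round steel shoulder (32 diameter, 18 above the bench) on which a bush's flange rests when it is fully home; axes as the plate's. The pin stands on it: 14 diameter, straight for 26, then a tapered nose 6 long that ends 9 across
- pin_tip (a point): top of the pin, on its axis, 50 above the bench (32 above the shoulder)
- stop_top (a point): top of the stop screw, 130 from the pin's axis along the plate's x, 34 above the bench; the lever's eye will rest on it
- bush_a: flanged brass bush, 24 high, about 60 g, standing flange down: flange 30 diameter, 4 thick; round body above it 22 diameter (grip this). Origin: centre of the flange's underside, z up. The two look alike outside; one has a 16 bore and slides down the pin, the other a 12.4 bore and stops on the pin's nose, about 30 above the seat. Which is which must be found by trying (or looking into the bores)
- bush_b: flanged brass bush, 24 high, about 60 g, standing flange down: flange 30 diameter, 4 thick; round body above it 22 diameter (grip this). Origin: centre of the flange's underside, z up. The two look alike outside; one has a 16 bore and slides down the pin, the other a 12.4 bore and stops on the pin's nose, about 30 above the seat. Which is which must be found by trying (or looking into the bores)
- scrap_dish: scrap dish: shallow round open steel dish on a black rubber foot, on the white sheet of the repair mat left of the robot's middle, fixed. Rim 88 across and 18 above its underside, wall 2 thick, flaring; inner floor 4.5 above its underside and about 70 across. Origin at the centre of its underside, which is 4 above the bench; z up
- offset_lever: cast dark steel lever, about 0.36 kg, lying flat. Big boss 40 diameter, 24 high, 24 bore; straight arm 14 wide and 20 high from bench level, parallel between 35 and 75 from the bore's axis (grip across it here); then 11 wide, cranked up to a small eye, 22 diameter, 12 to 32 above the underside, 130 from the bore. Origin: bore axis at the underside; x to the eye, z up
- lever_balance (a point): the lever's balance point (centre of mass): 47 from the bore's axis towards the eye, on the arm's midline, 13 above the underside; much nearer the big boss than the middle of the lever
- lever_bore (a point): centre of the big bore at the lever's underside
- lever_eye (a point): centre of the small eye at the eye's lower face (12 above the lever's underside)
- oil_bottle: white oil dropper bottle, 33 diameter, 113 high, standing; origin under its centre; not to be disturbed
- loose_gear: small steel gear, 29 diameter, 13 high, lying; origin under its centre; not to be disturbed
- loose_ring_nut: black ring nut, 21 diameter, 15 high; origin under its centre; not to be disturbed
- loose_hub_gear: steel gear with a small hub, 30 diameter, 13 high, lying; origin under its centre; not to be disturbed
- curved_catch: small black curved catch lever, 42 x 38 x 11, lying; origin under its middle; not to be disturbed
Things that resemble listed ones, but are neither listed nor needed, are in the scene too. What is shaped like the bush_a but blue is not meant.

How it is judged:
On the way:
1. the bush that fits is fully home on the pin, the other lies in the scrap dish, and both are let go (((horizontal distance between bush_a and pin_seat below 0.003 m and z of bush_a in the frame of pin_seat below 0.003 m and angle between bush_a's own z axis and vertical below 0.1 rad and horizontal distance between bush_b and scrap_dish below 0.04 m and z of bush_b in the frame of scrap_dish below 0.022 m) or (horizontal distance between bush_b and pin_seat below 0.003 m and z of bush_b in the frame of pin_seat below 0.003 m and angle between bush_b's own z axis and vertical below 0.1 rad and horizontal distance between bush_a and scrap_dish below 0.04 m and z of bush_a in the frame of scrap_dish below 0.022 m)) and contact force between the fingers and bush_a below 0.1 N and contact force between the fingers and bush_b below 0.1 N and contact force between the fingers and offset_lever below 0.1 N), for 0.2 s.
At the end, for the whole second after the job is handed in: One bush home on the pin (within 3 mm), the other in the dish, both let go; the lever still held at rest within 18 mm of its balance point, level within 0.1 rad, underside 10 to 70 mm above the pin top, bore within 10 mm of the pin and eye within 18 mm of the stop screw, touching only the gripper (((horizontal distance between bush_a and pin_seat below 0.003 m and z of bush_a in the frame of pin_seat below 0.003 m and angle between bush_a's own z axis and vertical below 0.1 rad and horizontal distance between bush_b and scrap_dish below 0.04 m and z of bush_b in the frame of scrap_dish below 0.022 m) or (horizontal distance between bush_b and pin_seat below 0.003 m and z of bush_b in the frame of pin_seat below 0.003 m and angle between bush_b's own z axis and vertical below 0.1 rad and horizontal distance between bush_a and scrap_dish below 0.04 m and z of bush_a in the frame of scrap_dish below 0.022 m)) and angle between offset_lever's own z axis and vertical below 0.1 rad and horizontal distance between lever_bore and pin_tip below 0.01 m and horizontal distance between lever_eye and stop_top below 0.018 m and z of lever_bore in the frame of pin_tip between 0.01 and 0.07 m and x of the grasp point in the frame of lever_balance between -0.018 and 0.018 m and contact force between offset_lever and the fingers above 1 N and contact force between offset_lever and pivot_plate below 0.1 N and contact force between each of offset_lever, the fingers and bush_a below 0.1 N and contact force between each of offset_lever, the fingers and bush_b below 0.1 N and linear speed of offset_lever below 0.03 m/s); the arm keeps its last pose, push and grip.
It fails at once if the lever tips more than 0.3 rad from level (angle between offset_lever's own z axis and vertical above 0.3 rad).
It fails at once if a bush is forced against the pin or plate with more than 60 N (contact force between any of bush_a, bush_b and pivot_plate above 60 N).
It fails at once if one of the other loose things is moved more than 30 mm (distance of any of oil_bottle, loose_gear, loose_ring_nut, loose_hub_gear, curved_catch from where it was at the start of the episode above 0.03 m).
It also fails if it takes over 72 s, if anything falls off the work surface, if the arm or the gripper's body presses on something with over 40 N, if the wrist force passes 120 N, or if a joint passes its speed limit or range.

## Working session

There is one attempt and no reset: what is moved stays moved. The work goes in short steps, Python scripts to look and compute and a shell command to move; the robot and the scene stay as the last step left them, time stands still between calls to the robot, and variables do not carry over. Pictures are saved under pics/ and viewed, and the job is handed in when it is done.

```bash
ls; mkdir -p pics
python3 - <<'E'
from plant import env
import cv2
s=env.read_state();print(s)
print(env.hold_point_z)
for n in("scene","top","wrist"):
    c=env.get_calibration(n);print(n,c)
    cv2.imwrite(f"pics/{n}0.png",env.snapshot(n))
E
```

```text
pics
{'time': 0.0, 'qpos': array([ 1.11111171e+00,  2.64747138e-01,  1.60534557e+00, -4.67444923e-05,
        1.27369098e+00, -3.69030955e-02]), 'qvel': array([-0.00148142,  0.00019785,  0.00010597,  0.00052225, -0.00022811,
       -0.00059058]), 'tau': array([ 4.43997283e-05, -5.02114427e+01, -3.56877065e+01,  7.28647644e-02,
        2.93207460e-02, -1.56374349e-04]), 'tool_pos': array([0.27665949, 0.61493388, 0.23740741]), 'orientation': array([-0.65904331, -3.07117963,  0.00335283]), 'ft_force': array([-0.19326774, -0.14451249,  0.13326572]), 'torque': array([-0.01726476,  0.00681587,  0.02377796]), 'gripper_width': 0.08838125939525754}
0.0187
scene {'camera_matrix': array([[494.3687407 ,   0.        , 270.22183389],
       [  0.        , 494.3687407 , 211.75076626],
       [  0.        ,   0.        ,   1.        ]]), 'pose': array([[ 0.89660236, -0.19037594,  0.39982647,  0.0674938 ],
       [-0.44276589, -0.40151625,  0.80171259, -0.94099839],
       [ 0.00791004, -0.89584692, -0.44429239,  0.59282324],
       [ 0.        ,  0.        ,  0.        ,  1.        ]])}
top {'camera
[... 151 characters left out ...]
.        ]]), 'pose': array([[ 0.02139345, -0.99731927,  0.06997562,  0.45254067],
       [-0.99953234, -0.01980622,  0.02329839, -0.02542265],
       [-0.02184998, -0.07044132, -0.99727659,  1.35841327],
       [ 0.        ,  0.        ,  0.        ,  1.        ]])}
wrist {'camera_matrix': array([[325.1922621 ,   0.        , 278.27254997],
       [  0.        , 325.1922621 , 210.06559696],
       [  0.        ,   0.        ,   1.        ]]), 'pose': array([[ 0.40955968,  0.87906652,  0.24393221,  0.21411025],
       [ 0.91228093, -0.3940333 , -0.11171958,  0.64419497],
       [-0.00209153,  0.26829054, -0.96333577,  0.38306959],
       [ 0.        ,  0.        ,  0.        ,  1.        ]])}
```

View pics/scene0.png

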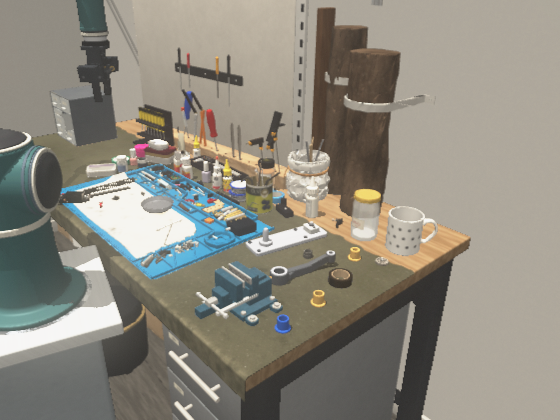

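View pics/top0.png

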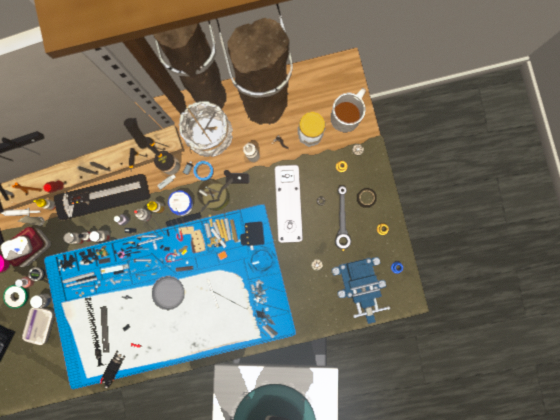

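View pics/wrist0.png

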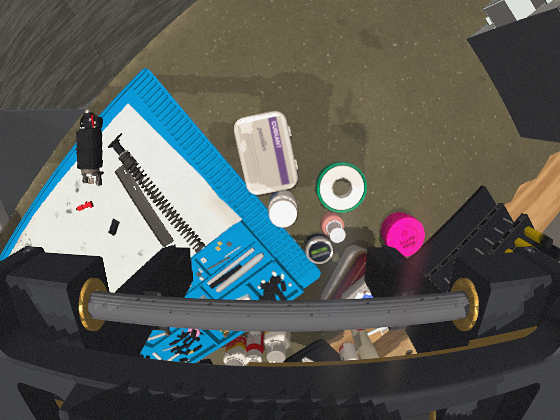

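The top view shows the bushes near (342,167) and (383,230), with a blue decoy at (397,267). The lever's boss is at about (343,241) and its eye at (342,189). The plate runs from about (290,225) to (288,177), and the dish is at (168,293). I'll zoom in next.

```bash
cat > h.py <<'E'
import numpy as np, cv2
from plant import env
def ray(n,px,cal=None):
    c=cal or env.get_calibration(n);K=c["camera_matrix"];P=c["pose"]
    x=(px[0]-K[0,2])/K[0,0];y=(px[1]-K[1,2])/K[1,1]
    if n=="wrist":
        r=np.hypot(x,y);d=np.array([x/r*np.sin(r),y/r*np.sin(r),np.cos(r)]) if r>1e-9 else np.array([0,0,1.])
    else: d=np.array([x,y,1.])
    return P[:3,3],P[:3,:3]@d
def pt(n,px,z,cal=None):
    o,d=ray(n,px,cal);return o+d*(z-o[2])/d[2]
def two(n1,p1,n2,p2):
    o1,d1=ray(n1,p1);o2,d2=ray(n2,p2)
    t=np.linalg.lstsq(np.c_[d1,-d2],o2-o1,rcond=None)[0]
    a=o1+d1*t[0];b=o2+d2*t[1];return (a+b)/2,np.linalg.norm(a-b)
def proj(n,p,cal=None):
    c=cal or env.get_calibration(n);K=c["camera_matrix"];P=c["pose"]
    q=P[:3,:3].T@(np.array(p)-P[:3,3])
    if n=="wrist":
        a=np.arctan2(np.hypot(q[0],q[1]),q[2]);u=q[:2]/np.hypot(q[0],q[1])*a
    else:u=q[:2]/q[2]
    return u*K[0,0]+K[:2,2]
E
python3 - <<'E'
import cv2
a=cv2.imread('pics/top0.png')[130:310,260:430];cv2.imwrite('pics/topc.png',cv2.resize(a,None,fx=3.3,fy=3.3,interpolation=cv2.INTER_CUBIC))
a=cv2.imread('pics/scene0.png')[200:340,190:400];cv2.imwrite('pics/scenec.png',cv2.resize(a,None,fx=3.8,fy=3.8,interpolation=cv2.INTER_CUBIC))
E
```

```text
(no output)
```

View pics/topc.png

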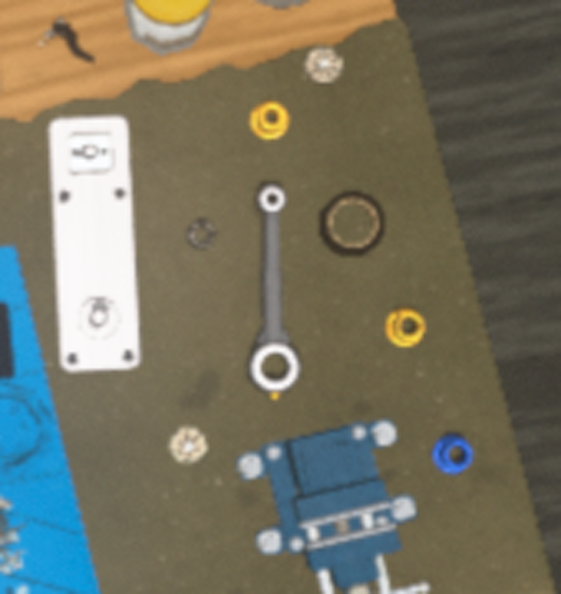

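View pics/scenec.png

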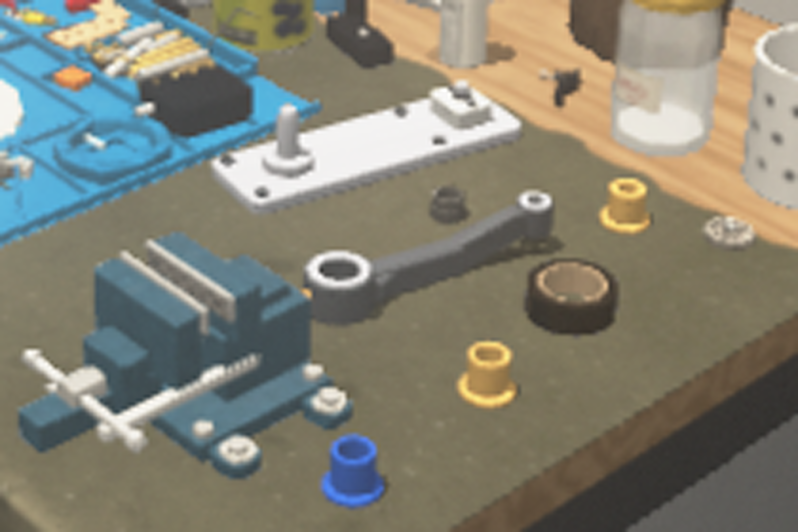

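Run:
```python
from h import *
np.set_printoptions(precision=4,suppress=True)
a=cv2.imread('pics/top0.png');hsv=cv2.cvtColor(a,cv2.COLOR_BGR2HSV)
def blobs(m,lo,hi,tag,z):
    n,l,st,c=cv2.connectedComponentsWithStats(m.astype('uint8'))
    for i in range(1,n):
        if lo<st[i,4]<hi: print(tag,st[i],c[i],pt('top',c[i],z))
Y,X=np.mgrid[:420,:560]
blobs((hsv[...,0]>17)&(hsv[...,0]<32)&(hsv[...,1]>140)&(hsv[...,2]>120)&(X>325)&(Y>155)&(Y<260),20,500,'bush',.008)
blobs((a.min(2)>150)&(X>265)&(X<310)&(Y>150)&(Y<250),300,9000,'plate',.010)
T=lambda x,y:(260+(x+.5)/3.3-.5,130+(y+.5)/3.3-.5)
S=lambda x,y:(190+(x+.5)/3.8-.5,200+(y+.5)/3.8-.5)
for n,p,q,z in [('pintip',T(98,311),S(289,110),.05),('stoptop',T(90,152),S(462,88),.034),('boss',T(274,367),S(339,270),.024),('eye',T(272,198),S(535,200),.032),
 ('bushA',T(271,117),S(628,187),.024),('bushB',T(406,325),S(490,352),.024)]:
    print(n,pt('top',p,z),pt('scene',q,z),*two('top',p,'scene',q))
for n,q in [('plate corners',(50,119)),('',(128,117)),('',(140,368)),('',(62,370))]: print(pt('top',T(*q),.01))
# dish
print('dish',pt('top',(168.5,293),.022), pt('scene',(157.5,204),.022))
print('bottle',pt('top',(250,150),.11),pt('top',(248,147),.08))
c=env.get_calibration('wrist')['pose'];s=env.read_state()
from scipy.spatial.transform import Rotation as R
r=R.from_rotvec(s['orientation']);print(r.as_matrix());print('cam in tool',r.inv().apply(c[:3,3]-s['tool_pos']),(r.inv()*R.from_matrix(c[:3,:3])).as_matrix())
```

```text
bush [336 160  12  12 107] [341.1589 165.9252] [ 0.6694 -0.1614  0.008 ]
bush [377 223  12  12 100] [382.21 228.68] [ 0.5075 -0.2694  0.008 ]
plate [ 275  165   28   78 1851] [288.047  203.3063] [ 0.5685 -0.0245  0.01  ]
pintip [ 0.5131 -0.0289  0.05  ] [ 0.5077 -0.0355  0.05  ] [ 0.5123 -0.0285  0.0455] 0.0020797317358613775
stoptop [ 0.6374 -0.0203  0.034 ] [ 0.6339 -0.0298  0.034 ] [ 0.6388 -0.0206  0.0285] 0.0013724086865023884
boss [ 0.4736 -0.1661  0.024 ] [ 0.473  -0.1707  0.024 ] [ 0.4743 -0.1667  0.0212] 0.0014022342850791751
eye [ 0.6043 -0.1621  0.032 ] [ 0.603  -0.1651  0.032 ] [ 0.6047 -0.1624  0.03  ] 0.0003156980046256588
bushA [ 0.669  -0.1613  0.024 ] [ 0.6686 -0.1652  0.024 ] [ 0.6701 -0.162   0.0218] 0.0016655211431220631
bushB [ 0.5083 -0.2677  0.024 ] [ 0.5081 -0.2722  0.024 ] [ 0.5092 -0.2687  0.0213] 0.0019419801400338006
[0.6665 0.0121 0.01  ]
[ 0.6692 -0.0497  0.01  ]
[ 0.4709 -0.0628  0.01  ]
[ 0.468  -0.0016  0.01  ]
dish [0.3309 0.277  0.022 ] [0.3296 0.2599 0.022 ]
bottle [0.6881 0.0704 0.11  ] [0.7012 0.0779 0.08  ]
[[-0.9119  0.4104 -0.0007]
 [ 0.4104  0.9119 -0.0015]
 [ 0.0001 -0.0017 -1.    ]]
cam in tool [ 0.0691  0.0007 -0.1455] [[ 0.0009 -0.9633 -0.2684]
 [ 1.      0.0009  0.0001]
 [ 0.0001 -0.2684  0.9633]]
```

```bash
python3 -m inch '[[0,0,-0.03,-20,-20,0,-1],[0,0,-0.06,-60,-57,3,-1],[0,0,-0.09,-103,-98,5,-1],[0,0,-0.12,-146,-139,8,-1],[0,0,-0.15,-189,-180,10,-1],[0,0,-0.18,-232,-221,12,-1],[0,0,-0.21,-275,-262,15,-1],[0,0,-0.24,-318,-303,18,-1]]' 30
```

```text
time: 1.15
tool_pos: [0.4427, 0.2064, 0.2201]
orientation: [-0.285, -3.128, 0.002]
ft_force: [0.6, 0.9, 0.4]
gripper_width: 0.0883
```

```bash
python3 -m inch '[[0,0,-0.03,-33,-51,3,-1],[0,0,-0.06,-66,-102,6,-1],[0,0,-0.1,-99,-153,9,-1],[0,0,-0.13,-132,-205,12,-1],[0,0,-0.17,-165,-257,15,-1],[0,0,-0.2,-198,-308,18,-1],[0,0,-0.23,-238,-369,20,-1],[0,0,-0.23,-238,-369,20,-1]]'
python3 - <<'E'
from h import *
import json
c=env.get_calibration('wrist');im=env.snapshot('wrist');cv2.imwrite('pics/w1.png',im)
np.savez('w1.npz',**c);s=env.read_state();print(s['tool_pos'],s['orientation'])
E
```

```text
time: 2.15
tool_pos: [0.6106, -0.2031, 0.1997]
orientation: [0.07, -3.14, 0.003]
ft_force: [0.2, -0.2, -0.0]
gripper_width: 0.0881
[ 0.61045286 -0.20236267  0.19965248] [ 7.09751108e-02 -3.13952884e+00  2.53666604e-03]
```

View pics/w1.png

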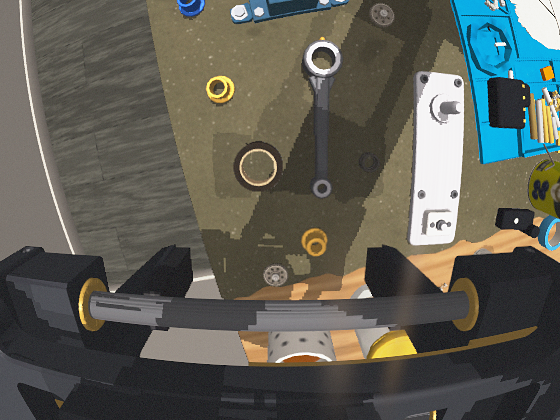

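Run:
```python
import cv2,numpy as np
a=cv2.imread('pics/w1.png')
f=lambda x,y,s=50:cv2.resize(cv2.convertScaleAbs(a[y-s//2:y+s//2,x-s//2:x+s//2],alpha=1.2,beta=10),(380,380),interpolation=cv2.INTER_CUBIC)
top=np.hstack([f(221,90),f(315,241)]);cv2.imwrite('pics/w1b.png',top)
cv2.imwrite('pics/w1l.png',cv2.resize(a[20:250,285:475],None,fx=2.6,fy=2.6,interpolation=cv2.INTER_CUBIC))
```

```text
(no output)
```

View pics/w1b.png

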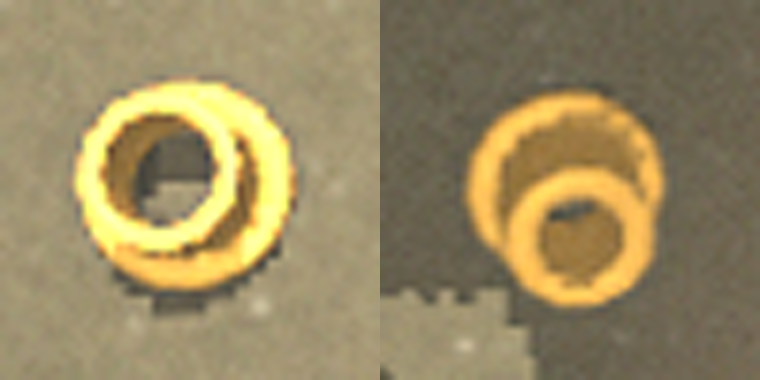

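View pics/w1l.png

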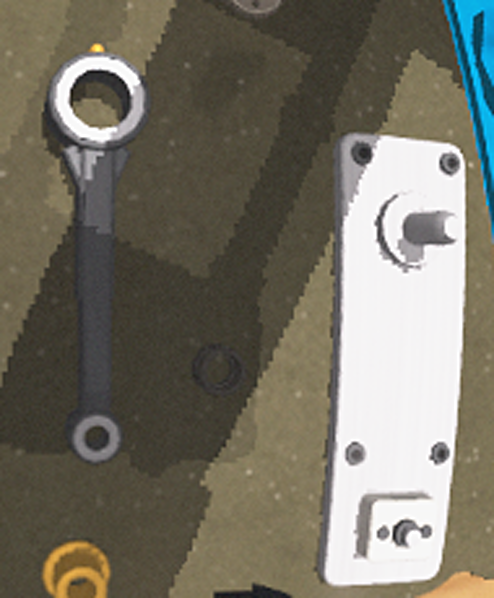

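Run:
```python
from h import *
np.set_printoptions(precision=4,suppress=True)
d=np.load('w1.npz');c={k:d[k] for k in d}
W=lambda n,p,z:print(n,pt('wrist',p,z,c))
L=lambda x,y:(285+(x+.5)/2.6-.5,20+(y+.5)/2.6-.5)
W('B rim',(216.5,86.7),.024);W('B fl',(220,88.8),.004)
W('A rim',(316,246.7),.024);W('A fl',(314.2,240.6),.004)
W('bore',L(100,97),.024);W('eye',L(96,438),.032);W('pin tip',L(447,228),.05);W('shoulder',L(408,231),.018);W('stop',L(406,534),.034)
for q in [(340,134),(464,150),(437,579),(322,583)]: W('corner',L(*q),.01)
```

```text
B rim [ 0.5084 -0.2682  0.024 ]
B fl [ 0.5085 -0.2682  0.004 ]
A rim [ 0.6699 -0.1597  0.024 ]
A fl [ 0.6705 -0.1596  0.004 ]
bore [ 0.4741 -0.1651  0.024 ]
eye [ 0.6045 -0.1601  0.032 ]
pin tip [ 0.5104 -0.0305  0.05  ]
shoulder [ 0.5112 -0.0309  0.018 ]
stop [ 0.6373 -0.0224  0.034 ]
corner [ 0.4737 -0.0615  0.01  ]
corner [0.4697 0.0002 0.01  ]
corner [0.6663 0.014  0.01  ]
corner [ 0.6691 -0.0475  0.01  ]
```

Run:
```python
from h import *
d=np.load('w1.npz');c={k:d[k] for k in d}
print(pt('wrist',(275,273),.007,c),pt('top',(357.8,149.5),.007))
```

```text
[ 0.71149823 -0.20198554  0.007     ] [ 0.71375292 -0.20442927  0.007     ]
```

```bash
python3 -m inch '[[0,0,0,-20,13,40,-1],[0,0,0,-45,28,90,-1],[0,0,0,-61,40,140,-1],[0,0,0,-61,40,165,-1],[0,0,0,-61,40,185,-1],[0,0,0,-61,40,193,-1],[0,0,0,-61,40,193,-1],[0,0,0,-61,40,193,0]]'
```

```text
time: 3.2
tool_pos: [0.6705, -0.1604, 0.0082]
orientation: [-0.07, 3.139, -0.004]
ft_force: [-0.5, 0.3, 0.6]
gripper_width: 0.0802
```

```bash
python3 -m inch '[[0,0,0,0,0,0,1],[0,0,0,0,0,0,1],[0,0,0,0,0,0,1],[0,0,0,0,0,0,1],[0,0,0,0,0,0,1],[0,0,0,0,0,0,1]]' 25
```

```text
time: 3.95
tool_pos: [0.6704, -0.1604, 0.0082]
orientation: [-0.07, 3.14, -0.004]
ft_force: [-0.3, 0.1, 0.1]
gripper_width: 0.0208
```

```bash
python3 -m inch '[[0,0,0,0,0,-30,1],[0,0,0,0,0,-80,1],[0,0,0,15,20,-125,1],[0,0,0,45,63,-150,1],[0,0,0,80,113,-150,1],[0,0,0,115,162,-150,1],[0,0,0,150,211,-150,1],[0,0,0,185,260,-150,1]]'
python3 -m inch '[[0,0,0,30,42,0,1],[0,0,0,55,78,0,1],[0,0,0,80,113,0,1],[0,0,0,80,113,0,1]]'
python3 - <<'E'
from h import *
c=env.get_calibration('wrist');im=env.snapshot('wrist');cv2.imwrite('pics/w2.png',im)
np.savez('w2.npz',**c);s=env.read_state();print(s['tool_pos'],s['orientation'],s['gripper_width'])
E
```

```text
time: 4.95
tool_pos: [0.4723, 0.0927, 0.1573]
orientation: [-0.07, 3.139, -0.003]
ft_force: [0.1, 1.0, -0.2]
gripper_width: 0.0205
time: 5.45
tool_pos: [0.3856, 0.2035, 0.1569]
orientation: [-0.076, 3.14, -0.003]
ft_force: [0.4, -0.3, 0.0]
gripper_width: 0.0209
[0.38666562 0.20265745 0.15701899] [-0.0746309   3.13876339 -0.00347305] 0.020753373516235917
```

View pics/w2.png

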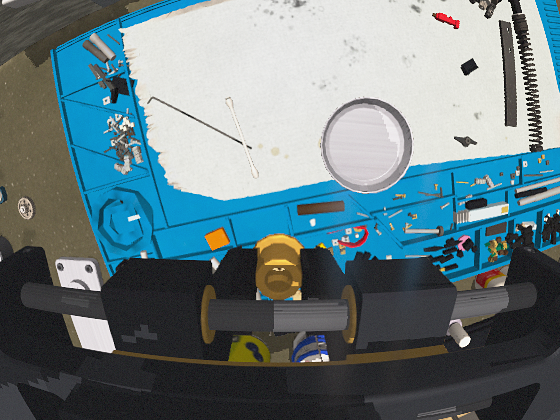

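The dish is at about (366,145) in the wrist view, and the bush sits square in the jaws at (280,268).

Run:
```python
from h import *
d=np.load('w2.npz');c={k:d[k] for k in d}
p=pt('wrist',(366.5,145),.022,c);print(p, pt('wrist',(321,145),.022,c),pt('wrist',(412,145),.022,c))
for z in(.15,.157,.165):print(pt('wrist',(280,272),z,c))
s=env.read_state();from scipy.spatial.transform import Rotation as R
r=R.from_rotvec(s['orientation']);q=p.copy();q[2]=.020
print(r.inv().apply(q-s['tool_pos'])*1000)
```

```text
[0.33186759 0.27897898 0.022     ] [0.33496641 0.23840958 0.022     ] [0.32774132 0.3226679  0.022     ]
[0.39267135 0.20548767 0.15      ]
[0.38918139 0.20528783 0.157     ]
[0.38519286 0.20505945 0.165     ]
[ 51.36703444  79.14875948 136.74394287]
```

```bash
python3 -m inch '[[0,0,0,25,40,20,1],[0,0,0,51,79,50,1],[0,0,0,51,79,90,1],[0,0,0,51,79,118,1],[0,0,0,51,79,131,1],[0,0,0,51,79,137,1],[0,0,0,51,79,137,1],[0,0,0,51,79,137,1]]'
```

```text
time: 6.5
tool_pos: [0.3333, 0.2793, 0.0208]
orientation: [-0.074, 3.137, -0.001]
ft_force: [0.6, -0.3, -1.3]
gripper_width: 0.0212
```

```bash
python3 -m inch '[[0,0,0,0,0,0,0.25],[0,0,0,0,0,0,0.25],[0,0,0,0,0,0,0.25],[0,0,0,0,0,-25,0.25],[0,0,0,0,0,-75,0.0],[0,0,0,0,0,-130,-0.3],[0,0,0,0,0,-180,-0.6],[0,0,0,0,0,-180,-1]]'
python3 - <<'E'
from h import *
c=env.get_calibration('wrist');im=env.snapshot('wrist');cv2.imwrite('pics/w3.png',im)
np.savez('w3.npz',**c);s=env.read_state();print(s['tool_pos'],s['orientation'],s['gripper_width'])
E
```

```text
time: 7.5
tool_pos: [0.3353, 0.2816, 0.2059]
orientation: [-0.074, 3.129, 0.008]
ft_force: [0.1, 0.7, 0.1]
gripper_width: 0.071
[0.33383066 0.28051442 0.20307987] [-0.07400231  3.13278701  0.00327196] 0.0749344437909903
```

View pics/w3.png

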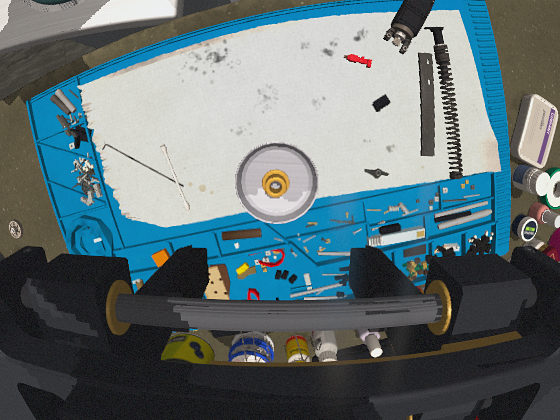

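The scrap bush is standing in the middle of the dish, at about (276,184). Next is the wide-bore bush.

```bash
python3 -m inch '[[0,0,0,-10,-30,0,-1],[0,0,0,-22,-85,0,-1],[0,0,0,-37,-140,0,-1],[0,0,0,-52,-196,0,-1],[0,0,0,-67,-251,0,-1],[0,0,0,-82,-307,0,-1],[0,0,0,-97,-362,0,-1],[0,0,0,-112,-418,0,-1]]'
python3 -m inch '[[0,0,0,-15,-50,0,-1],[0,0,0,-28,-100,20,-1],[0,0,0,-36,-135,50,-1],[0,0,0,-36,-138,80,-1],[0,0,0,-36,-138,80,-1]]'
python3 - <<'E'
from h import *
s=env.read_state();from scipy.spatial.transform import Rotation as R
r=R.from_rotvec(s['orientation']);print(s['tool_pos'],s['orientation'])
print(r.inv().apply(np.array([.5085,-.268,.008])-s['tool_pos'])*1000)
E
```

```text
time: 8.55
tool_pos: [0.4643, -0.1332, 0.2008]
orientation: [-0.073, 3.136, 0.006]
ft_force: [1.3, 1.3, 1.1]
gripper_width: 0.0879
time: 9.18
tool_pos: [0.5034, -0.2675, 0.1152]
orientation: [0.071, -3.136, -0.014]
ft_force: [-0.7, 0.5, -0.2]
gripper_width: 0.088
[ 0.50336287 -0.26750175  0.11518458] [ 0.07149817 -3.13649998 -0.01446115]
[ -5.54134228  -1.72988766 107.15163816]
```

```bash
python3 -m inch '[[0,0,0,-5,-1,30,-1],[0,0,0,-5,-1,65,-1],[0,0,0,-5,-1,90,-1],[0,0,0,-5,-1,103,-1],[0,0,0,-5,-1,107,-1],[0,0,0,-5,-1,107,-1]]'
python3 - <<'E'
from h import *
s=env.read_state();from scipy.spatial.transform import Rotation as R
r=R.from_rotvec(s['orientation']);print(s['tool_pos'],r.as_matrix()[:,2])
E
```

```text
time: 9.93
tool_pos: [0.5086, -0.2675, 0.009]
orientation: [0.072, -3.138, -0.013]
ft_force: [0.6, -0.4, 0.4]
gripper_width: 0.0882
[ 0.50855393 -0.26745332  0.00899926] [-0.00342809  0.00848204 -0.99995815]
```

```bash
python3 -m inch '[[0,0,0,0,0,0,1],[0,0,0,0,0,0,1],[0,0,0,0,0,0,1],[0,0,0,0,0,0,1],[0,0,0,0,0,0,1],[0,0,0,0,0,-30,1],[0,0,0,0,0,-80,1],[0,0,0,0,0,-120,1]]' 20
python3 - <<'E'
from h import *
s=env.read_state();from scipy.spatial.transform import Rotation as R
r=R.from_rotvec(s['orientation']);print(s['tool_pos'],r.as_matrix()[:,2],s['gripper_width'])
print(r.inv().apply(np.array([.5105,-.030,.12])-s['tool_pos'])*1000)
E
```

```text
time: 10.92
tool_pos: [0.5091, -0.2686, 0.1306]
orientation: [0.072, -3.138, -0.013]
ft_force: [0.6, 0.5, -0.1]
gripper_width: 0.01
[ 0.50911847 -0.26858246  0.13055106] [-0.00294467  0.00822323 -0.99996185] 0.009993045030718042
[-12.35556338 238.17157564  12.50850204]
```

The jaws closed to 10 mm, so they missed the bush because I lifted before they had finished closing. I'll look for it.

```bash
python3 -m inch '[[0,0,0,20,0,-40,-1],[0,0,0,40,0,-80,-1],[0,0,0,40,0,-80,-1],[0,0,0,40,0,-80,-1],[0,0,0,40,0,-80,-1]]'
python3 - <<'E'
from h import *
c=env.get_calibration('wrist');im=env.snapshot('wrist');cv2.imwrite('pics/w4.png',im)
np.savez('w4.npz',**c);s=env.read_state();print(s['tool_pos'],s['orientation'],s['gripper_width'])
E
```

```text
time: 11.55
tool_pos: [0.4688, -0.2704, 0.2087]
orientation: [0.072, -3.135, -0.016]
ft_force: [-0.3, -0.7, -0.1]
gripper_width: 0.0581
[ 0.46881596 -0.2704204   0.20864444] [ 0.07239862 -3.13522143 -0.01603989] 0.06201742525238588
```

View pics/w4.png

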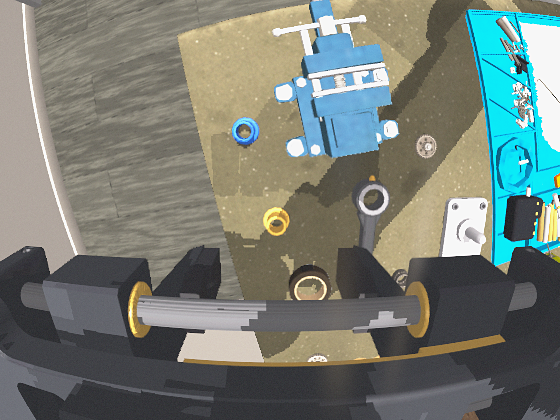

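Still standing at (277,221). I'll measure it again.

Run:
```python
from h import *
im=cv2.imread('pics/w4.png');cv2.imwrite('pics/w4b.png',cv2.resize(im[195:245,250:300],(500,500),interpolation=cv2.INTER_CUBIC))
```

```text
(no output)
```

View pics/w4b.png

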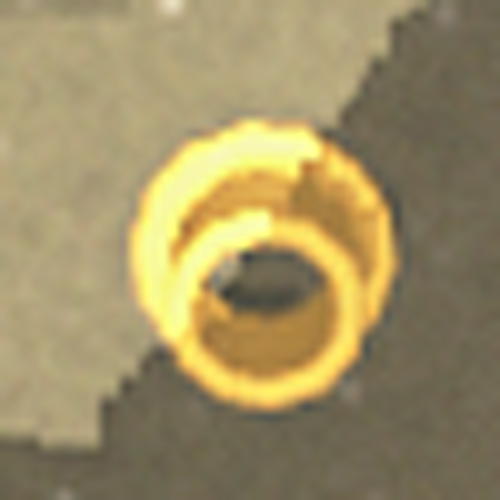

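Run:
```python
from h import *
d=np.load('w4.npz');c={k:d[k] for k in d}
p=pt('wrist',(276.1,225.5),.024,c);print(p,pt('wrist',(275.9,219.7),.004,c))
s=env.read_state();from scipy.spatial.transform import Rotation as R
r=R.from_rotvec(s['orientation']);m=r.as_matrix()
print(r.inv().apply(np.array([p[0],p[1],.0075])-s['tool_pos'])*1000)
print('fix tilt turn', (r.inv()*R.from_matrix(np.c_[[m[0,0],m[1,0],0],[-m[1,0]*-1*-1 if 0 else m[1,0]*1.0,-m[0,0],0],[0,0,-1]])).as_rotvec())
```

```text
[ 0.50804556 -0.26830538  0.024     ] [ 0.50767324 -0.26847432  0.004     ]
[-40.34223607  -1.77946322 200.92749394]
fix tilt turn [ 1.03534062e-02 -5.25667152e-03 -2.72125336e-05]
```

```bash
python3 -m inch '[[0.01,-0.005,0,-20,-1,50,-1],[0.01,-0.005,0,-40,-2,100,-1],[0.01,-0.005,0,-40,-2,150,-1],[0.01,-0.005,0,-40,-2,180,-1],[0.01,-0.005,0,-40,-2,195,-1],[0.01,-0.005,0,-40,-2,201,-1],[0.01,-0.005,0,-40,-2,201,-0.2],[0.01,-0.005,0,-40,-2,201,0.3]]' 25
python3 -m inch '[[0,0,0,0,0,0,1],[0,0,0,0,0,0,1],[0,0,0,0,0,0,1],[0,0,0,0,0,0,1],[0,0,0,0,0,0,1]]' 25
```

```text
time: 12.6
tool_pos: [0.5089, -0.2693, 0.009]
orientation: [-0.072, 3.139, -0.002]
ft_force: [0.2, -0.3, -0.1]
gripper_width: 0.0703
time: 13.22
tool_pos: [0.5088, -0.2692, 0.0089]
orientation: [-0.072, 3.139, -0.002]
ft_force: [-0.2, -0.2, 0.9]
gripper_width: 0.0212
```

```bash
python3 -m inch '[[0,0,0,0,0,-30,1],[0,0,0,0,0,-80,1],[0,0,0,-10,20,-125,1],[0,0,0,-20,65,-140,1],[0,0,0,-35,120,-140,1],[0,0,0,-50,175,-140,1],[0,0,0,-67,236,-140,1],[0,0,0,-67,236,-140,1]]'
python3 - <<'E'
from h import *
c=env.get_calibration('wrist');im=env.snapshot('wrist');cv2.imwrite('pics/w5.png',im)
np.savez('w5.npz',**c);s=env.read_state();print(s['tool_pos'],s['orientation'],s['gripper_width'])
E
```

```text
time: 14.22
tool_pos: [0.5649, -0.0263, 0.1486]
orientation: [-0.081, 3.139, -0.0]
ft_force: [0.3, 0.1, -0.6]
gripper_width: 0.0215
[ 0.56454951 -0.02823609  0.14850073] [-7.89321808e-02  3.13918085e+00 -1.73055002e-03] 0.021184976959032622
```

View pics/w5.png

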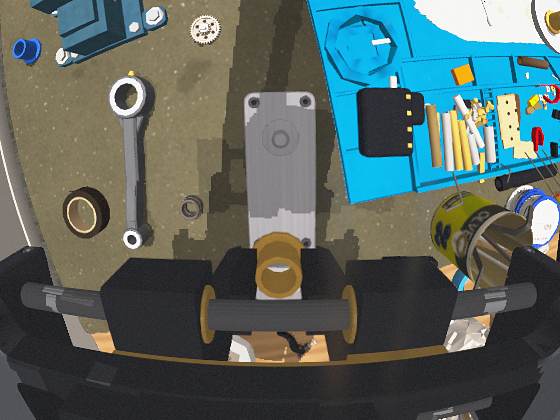

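Run:
```python
from h import *
im=cv2.imread('pics/w5.png')
cv2.imwrite('pics/w5b.png',cv2.resize(cv2.convertScaleAbs(im[110:165,255:310],alpha=1.5),(550,550),interpolation=cv2.INTER_CUBIC))
cv2.imwrite('pics/w5c.png',cv2.resize(cv2.convertScaleAbs(im[225:325,225:335],alpha=1.5),(660,600),interpolation=cv2.INTER_CUBIC))
```

```text
(no output)
```

View pics/w5b.png

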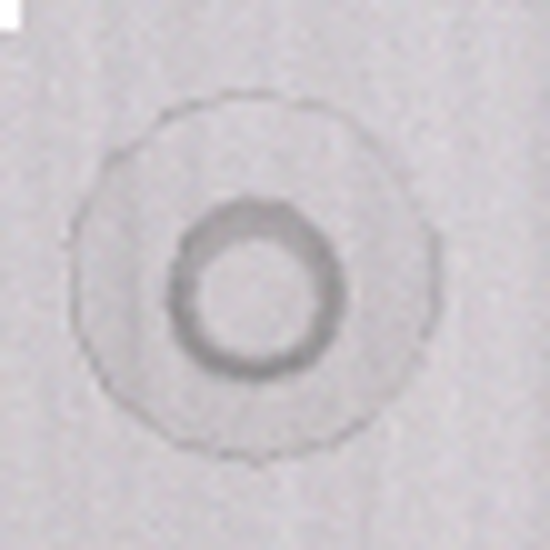

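View pics/w5c.png

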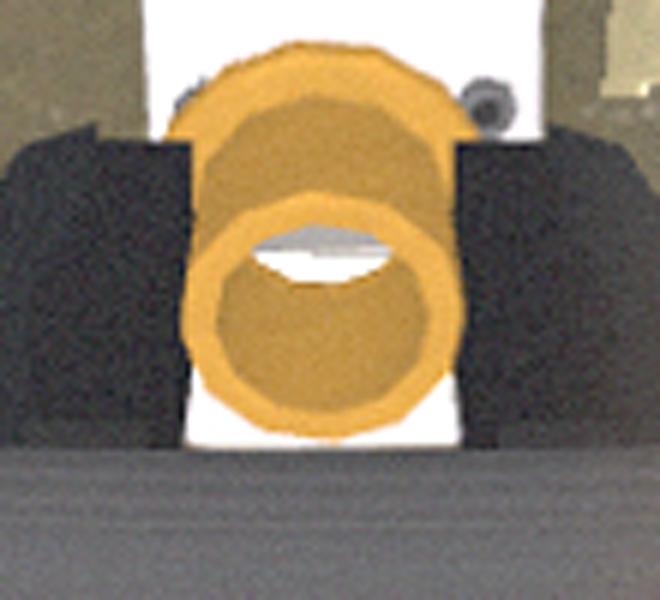

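Run:
```python
from h import *
d=np.load('w5.npz');c={k:d[k] for k in d}
s=env.read_state();from scipy.spatial.transform import Rotation as R
r=R.from_rotvec(s['orientation']);T=s['tool_pos'];print(T,r.as_matrix()[:,2])
tip=pt('wrist',(280.3,139),.05,c);sh=pt('wrist',(280.1,137.2),.018,c);print(tip,sh)
rim=pt('wrist',(278.4,277.2),T[2]+.0155,c);print('rim',rim)
print('shift mm: pin-TCP',r.inv().apply(tip-T)*1000,'pin-rim',r.inv().apply(tip-rim)*1000)
```

```text
[ 0.56454951 -0.02823609  0.14850073] [ 0.0014464  -0.00106618 -0.99999839]
[ 0.50930059 -0.02700462  0.05      ] [ 0.5095291 -0.0269754  0.018    ]
rim [ 0.56355193 -0.02557165  0.16400073]
shift mm: pin-TCP [55.25417799  4.11854    98.41934189] pin-rim [ 54.41332601   1.42496775 113.92360053]
```

```bash
python3 -m inch '[[0,0,0,20,0,0,1],[0,0,0,45,1,20,1],[0,0,0,54.5,1.5,50,1],[0,0,0,54.5,1.5,72,1],[0,0,0,54.5,1.5,82,1],[0,0,0,54.5,1.5,82,1],[0,0,0,54.5,1.5,82,1]]'
python3 - <<'E'
from h import *
c=env.get_calibration('wrist');im=env.snapshot('wrist');cv2.imwrite('pics/w6.png',im)
cv2.imwrite('pics/w6c.png',cv2.resize(cv2.convertScaleAbs(im[205:325,215:345],alpha=1.5),None,fx=5,fy=5,interpolation=cv2.INTER_CUBIC))
im=env.snapshot('scene');cv2.imwrite('pics/s6.png',cv2.resize(im[180:280,220:340],None,fx=6,fy=6,interpolation=cv2.INTER_CUBIC))
s=env.read_state();print(s['tool_pos'],s['orientation'],s['gripper_width'])
E
```

```text
time: 15.15
tool_pos: [0.5111, -0.0301, 0.0673]
orientation: [-0.078, 3.138, -0.002]
ft_force: [-0.0, -0.1, -0.3]
gripper_width: 0.0209
[ 0.51120673 -0.02982271  0.06748166] [-7.87142154e-02  3.13721783e+00 -2.23392991e-03] 0.02092119141523189
```

View pics/w6c.png

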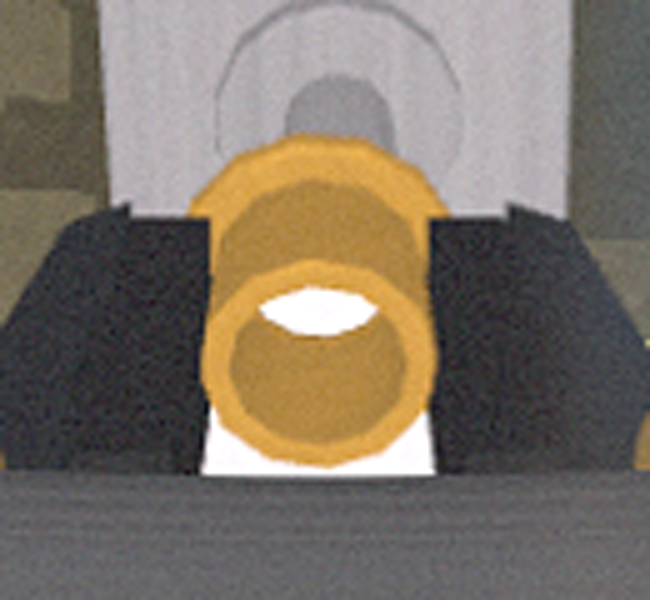

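View pics/s6.png

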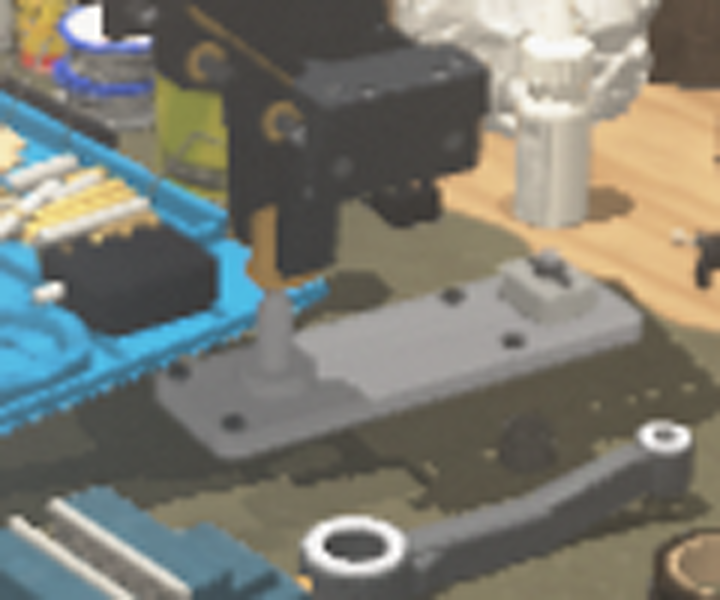

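Run:
```python
from h import *
s=env.read_state();from scipy.spatial.transform import Rotation as R
r=R.from_rotvec(s['orientation']);T=s['tool_pos'];print(T,r.as_matrix()[:,2])
C=lambda x,y:(215+(x+.5)/5-.5,205+(y+.5)/5-.5)
sh=[pt('wrist',C(*q),.018) for q in[(217,115),(461,115),(339,2)]]
print(sh)
c,rad=cv2.minEnclosingCircle(np.float32([p[:2]*1000 for p in sh]));
# circle through 3 points
A=np.array([[2*p[0],2*p[1],1] for p in sh]);b=[p[0]**2+p[1]**2 for p in sh];x=np.linalg.solve(A,b);print('shoulder',x[:2],np.sqrt(x[2]+x[0]**2+x[1]**2))
rim=pt('wrist',C(319,363),T[2]+.0155);print('rim',rim)
print(r.inv().apply(np.r_[x[:2]-rim[:2],0])*1000)
```

```text
[ 0.51120673 -0.02982271  0.06748166] [ 0.00342133 -0.0013383  -0.99999325]
[array([ 0.5091225 , -0.04214134,  0.018     ]), array([ 0.50754242, -0.01124625,  0.018     ]), array([ 0.49354492, -0.02751462,  0.018     ])]
shoulder [ 0.50900361 -0.02665947] 0.015482323100493675
rim [ 0.5097713  -0.02907698  0.08298166]
[ 0.64547591  2.45296338 -0.00586187]
```

```bash
python3 -m inch '[[0,0,0,1.2,2.5,0,1],[0,0,0,1.2,2.5,0,1],[0,0,0,1.2,2.5,5,1],[0,0,0,1.2,2.5,10,1],[0,0,0,1.2,2.5,14,1],[0,0,0,1.2,2.5,14,1]]'
python3 - <<'E'
from h import *
im=env.snapshot('wrist')
cv2.imwrite('pics/w7c.png',cv2.resize(cv2.convertScaleAbs(im[205:325,215:345],alpha=1.5),None,fx=5,fy=5,interpolation=cv2.INTER_CUBIC))
E
```

```text
time: 16.0
tool_pos: [0.5094, -0.0274, 0.0528]
orientation: [-0.079, 3.139, -0.002]
ft_force: [0.6, -0.3, -0.6]
gripper_width: 0.0211
```

View pics/w7c.png

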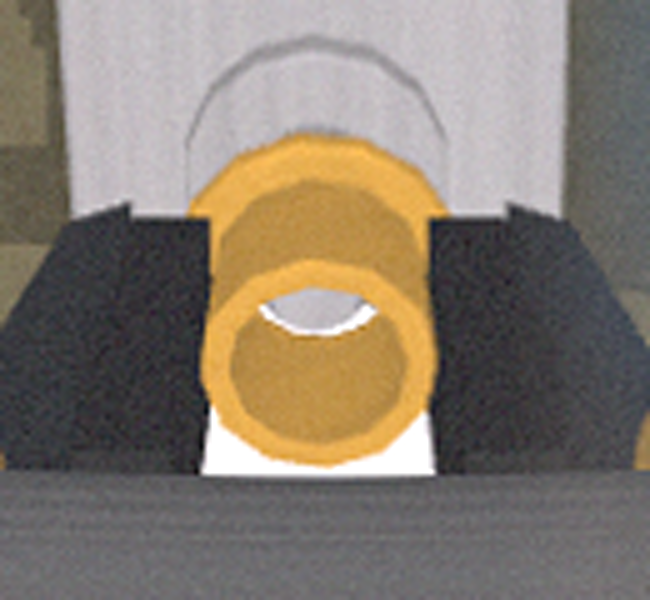

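The pin's nose is showing inside the bore and the shoulder is centred under the bush, with no force reading. I'll lower it.

```bash
python3 -m inch '[[0,0,0,0,0,6,1],[0,0,0,0,0,12,1],[0,0,0,0,0,17,1],[0,0,0,0,0,17,1]]'
```

```text
time: 16.55
tool_pos: [0.5092, -0.0274, 0.0354]
orientation: [-0.079, 3.139, -0.002]
ft_force: [-0.4, -0.7, -0.8]
gripper_width: 0.0208
```

```bash
python3 -m inch '[[0,0,0,0,0,4,1],[0,0,0,0,0,7,1],[0,0,0,0,0,8,1],[0,0,0,0,0,8,1]]'
```

```text
time: 17.05
tool_pos: [0.5092, -0.0274, 0.0273]
orientation: [-0.079, 3.139, -0.002]
ft_force: [0.2, 0.5, -0.0]
gripper_width: 0.021
```

```bash
python3 -m inch '[[0,0,0,0,0,0,0],[0,0,0,0,0,0,0],[0,0,0,0,0,0,0],[0,0,0,0,0,0,0],[0,0,0,0,0,-20,0],[0,0,0,0,0,-60,0],[0,0,0,0,0,-115,-0.5],[0,0,0,0,0,-120,-1]]'
python3 - <<'E'
from h import *
im=env.snapshot('scene');cv2.imwrite('pics/s8.png',cv2.resize(im[180:280,220:340],None,fx=6,fy=6,interpolation=cv2.INTER_CUBIC))
s=env.read_state();print(s['tool_pos'],s['orientation'],s['gripper_width'])
E
```

```text
time: 18.05
tool_pos: [0.5126, -0.0276, 0.1523]
orientation: [-0.079, 3.13, -0.004]
ft_force: [1.1, -0.2, 0.6]
gripper_width: 0.0619
[ 0.5112763  -0.02743789  0.15063258] [-7.86323590e-02  3.13309329e+00 -3.05769076e-03] 0.06570376630256225
```

View pics/s8.png

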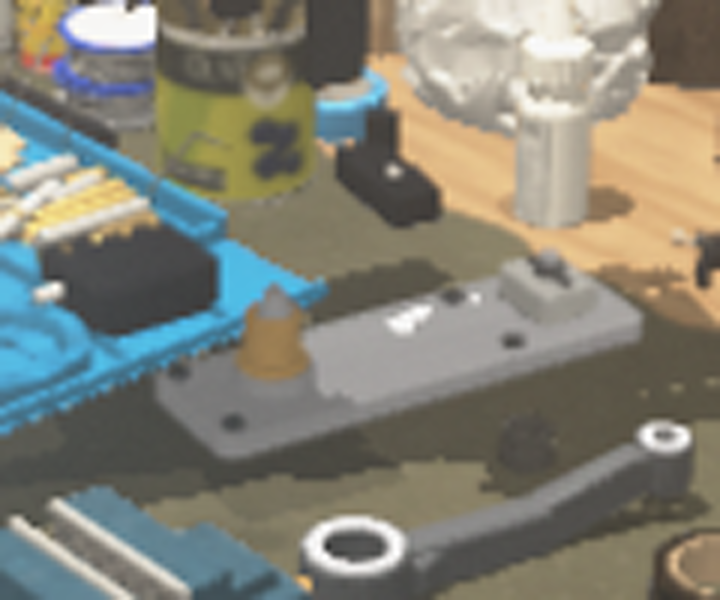

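The bush is seated on the shoulder and the pin's nose stands out above it. Next I'll take a settled look at the lever.

```bash
python3 -m inch '[[0,0,0,-10,-30,0,-1],[0,0,0,-25,-80,-10,-1],[0,0,0,-42,-125,-20,-1],[0,0,0,-42,-140,-20,-1],[0,0,0,-42,-140,-20,-1],[0,0,0,-42,-140,-20,-1],[0,0,0,-42,-140,-20,-1]]'
python3 - <<'E'
from h import *
c=env.get_calibration('wrist');im=env.snapshot('wrist');cv2.imwrite('pics/w9.png',im)
np.savez('w9.npz',**c);s=env.read_state();print(s['tool_pos'],s['orientation'],s['gripper_width'])
cv2.imwrite('pics/w9c.png',cv2.resize(im[60:260,230:450],None,fx=3,fy=3,interpolation=cv2.INTER_CUBIC))
E
```

```text
time: 18.98
tool_pos: [0.5593, -0.1637, 0.1706]
orientation: [-0.081, 3.134, -0.002]
ft_force: [0.6, 0.8, 0.0]
gripper_width: 0.0879
[ 0.55958365 -0.16385936  0.17086531] [-8.08101973e-02  3.13375921e+00 -2.35530253e-03] 0.08803246104667153
```

View pics/w9c.png

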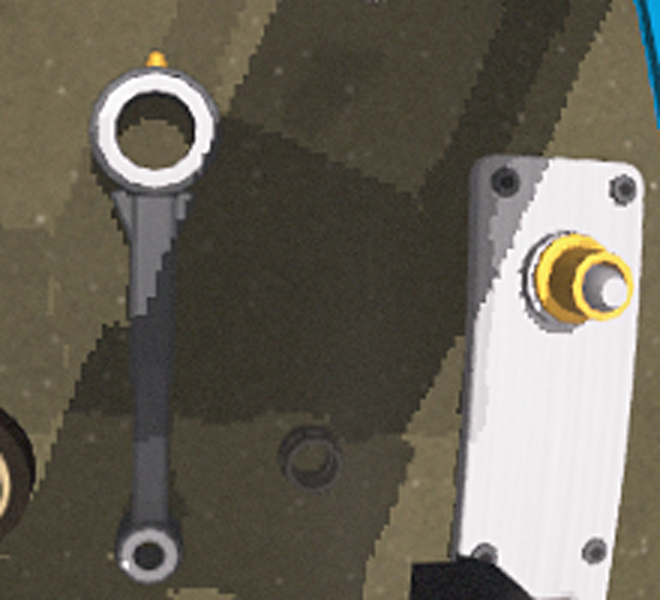

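Run:
```python
from h import *
d=np.load('w9.npz');c={k:d[k] for k in d}
C=lambda x,y:(230+(x+.5)/3-.5,60+(y+.5)/3-.5)
b=pt('wrist',C(155,128),.024,c);e=pt('wrist',C(150,553),.032,c);print(b,e,np.hypot(*(e-b)[:2]),np.degrees(np.arctan2(*(e-b)[1::-1])))
print('tip',pt('wrist',C(605,288),.05,c))
u=(e-b)[:2];u/=np.linalg.norm(u);g=np.r_[b[:2]+.047*u,.004];print('grasp',g)
s=env.read_state();from scipy.spatial.transform import Rotation as R
r=R.from_rotvec(s['orientation']);m=r.as_matrix();print(np.degrees(np.arctan2(m[1,0],m[0,0])),m[:,2])
print(r.inv().apply(g-s['tool_pos'])*1000)
```

```text
[ 0.47406069 -0.16495858  0.024     ] [ 0.60359797 -0.15955434  0.032     ] 0.12964996084308764 2.3889689818247817
tip [ 0.50855179 -0.03071386  0.05      ]
grasp [ 0.52101984 -0.16299947  0.004     ]
-177.04535974319842 [ 0.00682724 -0.00132711 -0.99997581]
[ 39.59364756   3.12596303 166.59685337]
```

```bash
python3 -m inch '[[0,0,0.005,20,2,40,-1],[0,0,0.01,39.5,3,90,-1],[0,0,0.01,39.5,3,130,-1],[0,0,0.01,39.5,3,152,-1],[0,0,0.01,39.5,3,163,-1],[0,0,0.01,39.5,3,166,-1],[0,0,0.01,39.5,3,166,-1],[0,0,0.01,39.5,3,166,-0.3]]' 50
python3 -m inch '[[0,0,0,0,0,0,0.5],[0,0,0,0,0,0,1],[0,0,0,0,0,0,1],[0,0,0,0,0,0,1],[0,0,0,0,0,0,1],[0,0,0,0,0,0,1],[0,0,0,0,0,0,1],[0,0,0,0,0,0,1]]' 50
python3 - <<'E'
from h import *
s=env.read_state();print(s['tool_pos'],s['orientation'],s['gripper_width'],s['ft_force'],s['torque'])
E
```

```text
time: 20.02
tool_pos: [0.5222, -0.1634, 0.0058]
orientation: [-0.065, 3.132, -0.004]
ft_force: [0.5, 0.5, -0.2]
gripper_width: 0.0805
time: 21.02
tool_pos: [0.5222, -0.1635, 0.0057]
orientation: [-0.065, 3.132, -0.004]
ft_force: [0.4, -0.4, -0.0]
gripper_width: 0.0135
[ 0.52217178 -0.16346457  0.00572524] [-0.06523587  3.13206013 -0.00362081] 0.013547455501065106 [ 0.36981976 -0.44800814 -0.03643518] [0.01376763 0.03672428 0.00484417]
```

```bash
python3 -m inch '[[0,0,0,0,0,-3,1],[0,0,0,0,0,-10,1],[0,0,0,0,0,-20,1],[0,0,0,0,0,-32,1],[0,0,0,0,0,-45,1],[0,0,0,0,0,-60,1],[0,0,0,0,0,-75,1],[0,0,0,0,0,-90,1]]' 55
python3 -m inch '[[0,0,0,0,0,-8,1],[0,0,0,0,0,-8,1],[0,0,0,0,0,-8,1]]'
python3 - <<'E'
from h import *
c=env.get_calibration('wrist');im=env.snapshot('wrist');cv2.imwrite('pics/w10.png',im);np.savez('w10.npz',**c)
im=env.snapshot('scene');cv2.imwrite('pics/s10.png',cv2.resize(im[180:300,200:360],None,fx=5,fy=5,interpolation=cv2.INTER_CUBIC))
s=env.read_state();print(s['tool_pos'],s['orientation'],s['gripper_width'],s['ft_force'],s['torque'])
E
```

```text
time: 22.02
tool_pos: [0.5214, -0.1633, 0.097]
orientation: [-0.065, 3.132, -0.004]
ft_force: [-0.4, 0.6, -4.0]
gripper_width: 0.0134
time: 22.4
tool_pos: [0.5209, -0.1631, 0.1045]
orientation: [-0.065, 3.133, -0.003]
ft_force: [0.6, -0.2, -4.3]
gripper_width: 0.0132
[ 0.52071814 -0.1630621   0.10414534] [-6.52230026e-02  3.13314163e+00 -2.95194872e-03] 0.013572501862107445 [ 0.19006946 -0.03908565 -4.95126073] [ 0.05241759 -0.00485475  0.01018966]
```

View pics/w10.png

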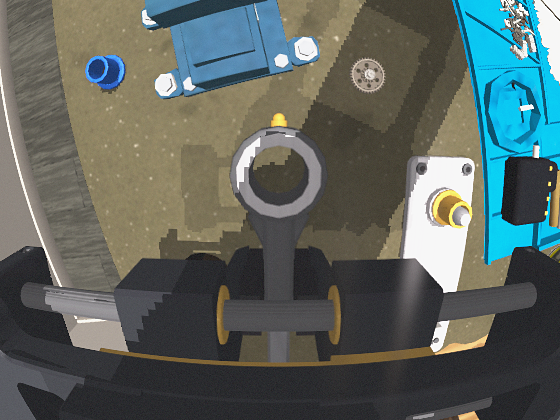

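View pics/s10.png

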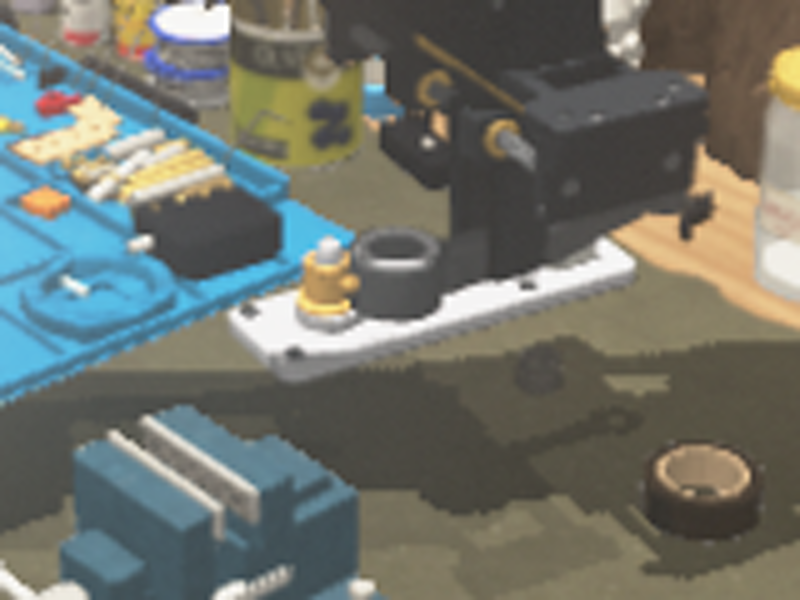

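```bash
python3 -m inch '[[0,0,-0.003,-4,12,0,1],[0,0,-0.007,-10,33,0,1],[0,0,-0.012,-18,58,0,1],[0,0,-0.017,-26,84,0,1],[0,0,-0.022,-34,110,0,1],[0,0,-0.027,-40,130,3,1],[0,0,-0.027,-42,137,7,1],[0,0,-0.027,-42,137.5,11,1]]'
python3 -m inch '[[0,0,0,0,0,0,1],[0,0,0,0,0,0,1],[0,0,0,0,0,0,1]]'
python3 - <<'E'
from h import *
c=env.get_calibration('wrist');im=env.snapshot('wrist');cv2.imwrite('pics/w11.png',im);np.savez('w11.npz',**c)
im=env.snapshot('scene');cv2.imwrite('pics/s11.png',cv2.resize(im[160:280,220:380],None,fx=5,fy=5,interpolation=cv2.INTER_CUBIC))
im=env.snapshot('top');cv2.imwrite('pics/t11.png',im)
s=env.read_state();print(s['tool_pos'],s['orientation'],s['gripper_width'],s['ft_force'],s['torque'])
E
```

```text
time: 23.5
tool_pos: [0.5567, -0.0234, 0.0926]
orientation: [-0.109, 3.133, -0.003]
ft_force: [-0.3, 0.6, -4.4]
gripper_width: 0.0134
time: 23.88
tool_pos: [0.5569, -0.024, 0.0928]
orientation: [-0.108, 3.132, -0.003]
ft_force: [0.2, -0.1, -3.9]
gripper_width: 0.0133
[ 0.55689105 -0.02374673  0.09281524] [-0.10861714  3.13238297 -0.00336033] 0.013316053547359803 [-0.30538615  0.26165943 -3.10551159] [ 0.02344496 -0.01788132  0.00219669]
```

View pics/w11.png

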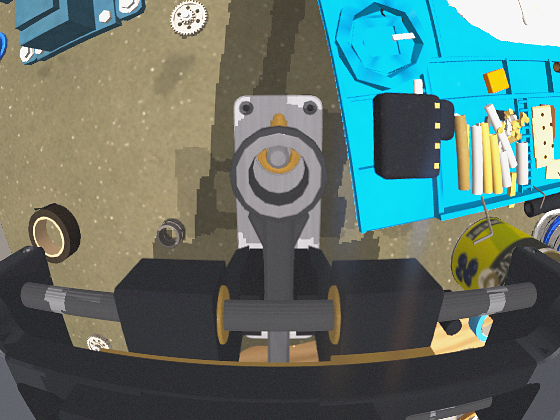

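View pics/s11.png

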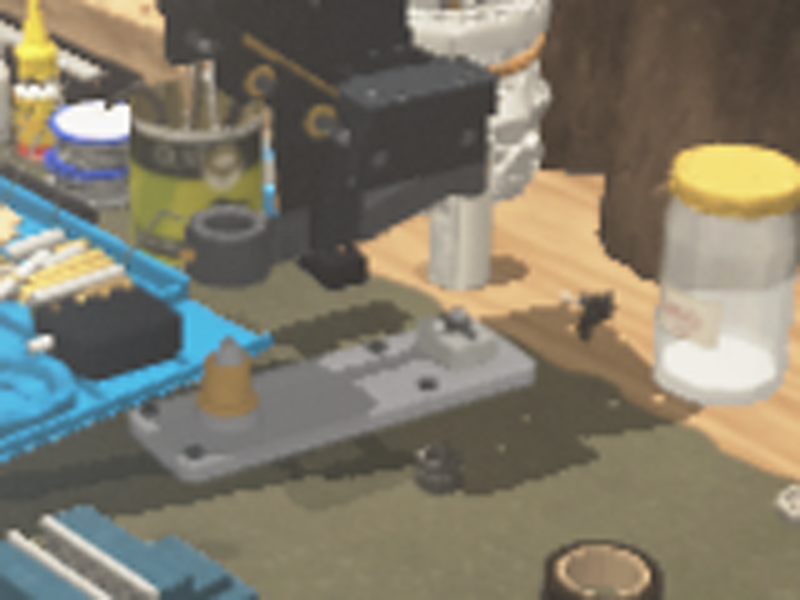

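View pics/t11.png

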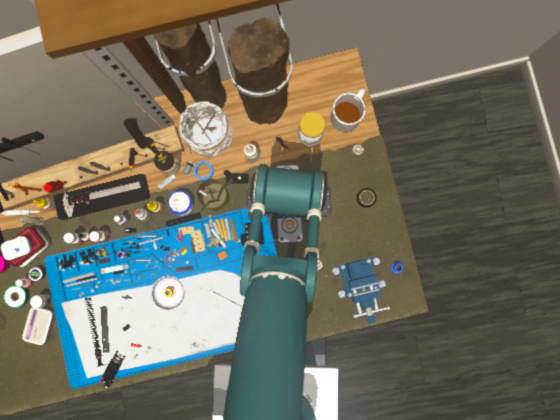

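Run:
```python
from h import *
im=cv2.imread('pics/w11.png')
cv2.imwrite('pics/w11c.png',cv2.resize(cv2.convertScaleAbs(im[110:240,215:345],alpha=1.4),None,fx=4.6,fy=4.6,interpolation=cv2.INTER_CUBIC))
d=np.load('w11.npz');c={k:d[k] for k in d}
b=pt('wrist',(279.5,174),.111,c);t=pt('wrist',(278,157),.05,c);print(b,t,b-t)
s=env.read_state();from scipy.spatial.transform import Rotation as R
m=R.from_rotvec(s['orientation']).as_matrix();print(m[:,2],np.degrees(np.arctan2(-m[1,0],-m[0,0])))
print(pt('wrist',(279.5,127),.111,c),pt('wrist',(279.5,221),.111,c))
```

```text
[ 0.50863055 -0.0260775   0.111     ] [ 0.50900432 -0.02685959  0.05      ] [-0.00037377  0.00078209  0.061     ]
[ 0.0073951  -0.00188908 -0.99997087] 3.9724329425494522
[ 0.4901463  -0.02738034  0.111     ] [ 0.52804931 -0.02470179  0.111     ]
```

View pics/w11c.png

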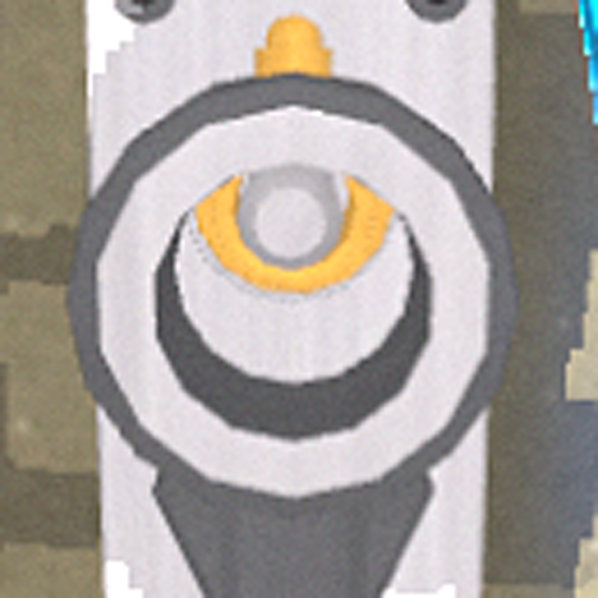

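Run:
```python
from plant import env
s=env.read_state();print(s['time'],s['qvel'].round(4),s['gripper_width'],s['ft_force'])
print(env.close_job())
```

```text
24.025 [ 0.0029 -0.0013  0.0017 -0.0005  0.0001  0.0003] 0.013316053547359803 [-0.30538615  0.26165943 -3.10551159]
the job is handed in; nothing more can be done
None
```

The wide-bore bush is home on the pin, the other is in the scrap dish, and the arm is holding the lever level above the plate. I handed the job in at 24 s; no verdict is reported.

**Bushes:** I told them apart by looking into the bores. Bore-to-body ratio was about 0.55 for the far bush, which went in the dish, and about 0.72 for the near one. The near one slid fully down the pin with less than 1 N of vertical force. Pictures show it on the shoulder, flange down, and the other bush in the middle of the dish.

**Lever:** It is gripped about 48 mm from the bore, 1 mm from the balance point.
- **Position:** the last wrist picture puts the bore within about 1 mm of the pin. The underside is about 37 mm above the pin top.
- **Direction:** the tool points at 3.97° and the plate at about 3.9°. I did not see the eye over the stop screw; it was behind the gripper, so its position is inferred from this.
- **Level and at rest:** I worked out level from the tool's tilt, about 0.008 rad. The joints were nearly still, and the wrist carried 3 to 4 N, about the lever's weight.

**Slips and disagreements:**
- My first grasp of the near bush missed because I lifted before the jaws had closed. It stayed standing, and I took it on the second try.
- Early off-axis readings of the pin were 2–3 mm out sideways. I corrected them with a settled close-up before lowering the bush.

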